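Check the splice groove of a cricket bat with the scribe

TASK

Take the T-handled scribe from its wooden stand and check that the V-shaped groove in the face of the cricket bat is clear: lower the scribe's tip straight down into the groove at its open end nearer the robot, guide it slowly (about 3 cm a second) and without pressing hard down that leg to the point of the V and back up the other leg to the far open end, keeping the tip down in the groove all the way. Then lift it straight out and put the scribe back on its stand as you found it, bar level in the notches and tip hanging down, and let go. Do not disturb the tin, the sanding block or the mallet.

Things in the scene. Friction and masses are not known exactly. Their poses are not given: they have to be found in the camera images.
- bat: Pale wooden cricket bat fixed in saddles across the bench, flat face up, 85 mm above the work surface. Origin on the work surface under the splice; y runs along it to the handle (robot's left), x away from the robot, z up. Blade 108 mm wide, y = +60 (shoulder) to -470 mm (toe); round handle 34 mm thick, to y = 370 mm. A V-shaped groove in the face at the shoulder: see groove_point.
- groove_start (a point): Point on the groove's floor, on the centre line of the leg nearer the robot, 15 mm inside its open end (bat frame -28.3, 45, 77 mm): where the tip starts.
- groove_point (a point): Point of the V, on the groove's floor (bat frame 0, -45, 77 mm). The groove is 11 mm wide, 8 mm deep, walls upright, floor flat, round the darker handle wedge. Two straight legs: centre lines from here to (-33, 60) and (33, 60) mm in bat x, y, both open at the shoulder. Near the point the legs merge (the wedge ends at y = -27 mm).
- groove_end (a point): Point on the groove's floor, on the centre line of the leg farther from the robot, 15 mm inside its open end (bat frame 28.3, 45, 77 mm): where the tip finishes.
- scribe: T-handled scribe, 0.14 kg: pale wooden bar 110 mm long (y), 28 wide (x), 28 high; from its middle a steel shaft 10 mm thick goes straight down, its last 15 mm a rounded tip 6 mm thick, ending 70 mm below the bar. Origin: centre of the bar's underside, z up. Starts on the stand; grip the bar's middle from above, across its width. A half turn about z makes no difference.
- scribe_tip (a point): The lowest end of the scribe's tip, 70 mm straight below the scribe's origin.
- stand: Scribe stand, fixed: dark base 90 x 120 x 12 mm, two upright boards 14 mm thick and 58 wide, centred at y = +40 and -40 mm, tops 100 mm above the work surface. The bar lies across both tops, along the stand's y axis, between lips 10 mm high that leave a notch 38 mm wide (x). Origin: centre of the base's underside.
- stand_seat (a point): Centre of the seat, 100 mm above the work surface: where the scribe's origin rests.
- tin: Bystander: a plain metal tin, 76 mm across and 100 mm high, origin at the centre of its underside. Leave it alone.
- sanding_block: Bystander: a cork sanding block 60 x 100 x 32 mm, origin at the centre of its underside. Leave it alone.
- mallet: Bystander: a wooden mallet lying beyond the bat's handle; head 65 x 130 x 80 mm with origin at the centre of its underside, handle 200 mm long along its x axis, 40 mm up. Leave it alone.
Not all that is in view belongs to the job. Of the things that look like the scribe, the smallest one is meant.

How it is judged:
By the outcome, as a careful person would: the job done as asked, in the order asked, and still so for the second after the job is handed in, with the robot touching nothing.
It also fails if it takes over 58 s, if anything falls off the work surface, if the arm or the gripper's body presses on something with over 40 N, if the wrist force passes 120 N, or if a joint passes its speed limit or range.

ROBOT

A 6-joint arm with a two-finger parallel gripper is mounted at the origin on the work surface. World frame = base frame: x ahead of the robot, y to its left, z up, the work surface at z = 0. Lengths are in mm, angles in rad, forces in N, time in s.
With the tool pointing down it reaches from about 275 to 750 mm from the base axis. Payload 10.2 kg.
Tool frame: the origin (TCP) lies midway between the tips of the shut fingers; the grasp point (between the pads) lies 19 mm behind it; z points along the fingers, y is the line along which they close (so a half turn about z gives the same grasp; the last joint's range is limited). The gripper opens to 88 mm and grips with 3 to 60 N. Pads are 18 mm wide; open, the fingers measure 123 mm over their backs; the gripper's body (75 mm by 187 mm) begins 45 mm behind the grasp point.
Start: joints at [1.07, 0.313, 1.498, -0, 1.331, -0.223], TCP at [143.989, 504.875, 238.72] pointing down, gripper open.
Joint ranges: [-2.94, 2.94], [-0.97, 2.17], [0.19, 2.56], [-1.23, 4.37], [0.02, 3.11], [-2.88, 2.88]. Speed limits (rad/s): [2.39, 2.39, 3.01, 3.14, 3.14, 3.14].

INTERFACE

Orientations are given as a unit quaternion [x, y, z, w].
In Python, from rig import manip gives the robot as it stands. The module is installed in compiled form; this text tells all that it offers.
- The arm moves only by the tool step_arm, never from a script. Its argument "steps" is a list that holds one entry, the list of rows, each a list of 6 numbers: the shift along the tool's x, y, z in mm, then the turn, a rotation vector about the tool's x, y, z in rad. In form: [[[x, y, z, ax, ay, az], ...]]. A call has 1 to 5 rows; each row shifts and turns the commanded pose from where the row before left it, along the tool's axes as they then stand; what a row does not reach is not made up. A row lasts 1/8 s, in which the tool goes at most 62.5 mm and 10.7 degrees, less where a joint would pass 70% of its speed; a pose out of reach is approached as far as the arm can. A call with a gripper value outside its range is refused whole. "claw" is the opening, from -1 (shut) to 1 (fully open), set as the call begins (left out, the last holds). The fingers move at their own pace and stop on an object; "force" is the grip in N (left out, the last holds). Time passes only in rows, so rows that do not move let the fingers close. It gives the time, the measured TCP pose, the force, the opening and the grip force at its end, in the units of the state.
- manip.get_obs(): the state, without advancing time (a new reading comes with each control period).
- manip.camera(name): name is "side" or "top" or "wrist"; returns a dict with "image" (480x640x3 uint8, red, green, blue), "fovy" (degrees; the focal length in pixels is half the picture's height over the tangent of half this angle, whatever the lens; pixels are square), "cx", "cy" (the principal point, pixels), "R" (3x3) and "t" (3): a world point X has camera coordinates R X + t; the wrist camera has in their place "tool_from_camera" (4x4, takes a point from camera to tool coordinates, whose origin is the TCP and whose axes are the flange's). Camera axes: x right, y down, z forward; pixel columns grow to the right and rows downward; lengths in mm; the calibration is good to about 2 mm. The wrist camera is an equidistant fisheye: a pixel r from the principal point sees the ray r / f radians off the axis. A picture is of the moment at which its call begins: read the wrist's pose just before it. There is no depth.
- manip.job_done(): hands the job in; it is judged then, once.
The state is a dict: "clock": time; "joints": joint angles; "dq": joint speeds; "tau": joint torques, N m; "ee_pos": TCP position; "tool_rot": TCP orientation; "contact_force": force on the tool from outside, world axes, zero at the start; "wrist_torque": the same for the moment, N m; "width": opening from 0.0 (shut) to 1.0 (fully open); "grasp_force": force on a finger pad.
Only numpy, scipy, OpenCV 4.12 (cv2) and the standard library are available. Lean on these libraries where they do the work, as an engineer would, in place of code of your own. Each camera call takes 0.05 s, during which the arm holds its last target. There are 200 camera calls.

## Working session

There is one attempt and no reset: what is moved stays moved. The work goes in short steps, Python scripts to look and compute and a tool call to move; the robot and the scene stay as the last step left them, time stands still between calls to the robot, and variables do not carry over. Pictures are saved under pics/ and viewed, at most 10 in all, crops included, and the job is handed in when it is done.

Besides the shell and the picture viewer there is one more tool, called after "Request:" as name(argument=value, ...) on one line, values as JSON. step_arm: Moves the arm, as the interface text tells. Its arguments: {"type":"object","properties":{"steps":{"type":"array","items":{"type":"array","items":{"type":"array","items":{"type":"number"}}}},"claw":{"type":"number"},"force":{"type":"number"}},"required":["steps"]}

```bash
mkdir -p pics; cat > h.py <<'E'
import numpy as np, cv2, pickle
from rig import manip
def snap(n,f):
    o=manip.get_obs(); c=manip.camera(n); c['obs']=o
    cv2.imwrite(f'pics/{f}.png',c['image'][:,:,::-1]); pickle.dump(c,open(f'pics/{f}.pkl','wb')); return c
def load(f): return pickle.load(open(f'pics/{f}.pkl','rb'))
def toplane(c,u,v,z):
    f=240/np.tan(np.radians(c['fovy'])/2)
    d=np.array([(u-c['cx'])/f,(v-c['cy'])/f,1]); R=np.array(c['R']);t=np.array(c['t'])
    C=-R.T@t; D=R.T@d; return C+D*(z-C[2])/D[2]
def proj(c,X):
    f=240/np.tan(np.radians(c['fovy'])/2)
    p=np.array(c['R'])@np.array(X)+np.array(c['t']); return p[0]/p[2]*f+c['cx'],p[1]/p[2]*f+c['cy']
E
python3 - <<'E'
from h import *
for n in('top','side'):
    c=snap(n,n+'1'); print(n,c['fovy'],c['cx'],c['cy'],-np.array(c['R']).T@c['t'],np.round(c['R'],3).tolist())
c=snap('wrist','wrist1');print(c['fovy'],c['tool_from_camera']);print(manip.get_obs())
E
```

```text
top 48.08012677481938 318.2448874069842 248.91801016244682 [ 356.76283101   54.29766379 1119.18741521] [[-0.004, -1.0, 0.025], [-0.987, -0.0, -0.158], [0.158, -0.026, -0.987]]
side 49.496829187172395 310.0144585815455 243.12999770090738 [425.07777652 947.70276297 610.60442737] [[-0.994, -0.103, -0.025], [-0.031, 0.508, -0.861], [0.102, -0.855, -0.509]]
65.70646984690485 [[ 2.93003893e-05 -9.51003282e-01 -3.09180785e-01  8.02609968e+01]
 [ 9.99999897e-01 -1.12048823e-04  4.39416649e-04  5.46573941e-01]
 [-4.52530018e-04 -3.09180766e-01  9.51003181e-01 -1.47024870e+02]
 [ 0.00000000e+00  0.00000000e+00  0.00000000e+00  1.00000000e+00]]
{'clock': 0.15, 'joints': array([ 1.06960102e+00,  3.13301485e-01,  1.49820388e+00,  1.76147675e-05,
        1.33097833e+00, -2.23366713e-01]), 'dq': array([-0.00089518, -0.00115062, -0.00306396,  0.00149109, -0.00200994,
       -0.00087879]), 'tau': array([ 8.00121579e-04, -4.02301526e+01, -2.52319729e+01,  6.94070826e-02,
        3.43934773e-02, -1.02070987e-04]), 'ee_pos': array([143.90254648, 504.7265043 , 238.32485488]), 'tool_rot': array([ 1.38470014e-01,  9.90366526e-01, -4.13573468e-04, -1.65896376e-04]), 'contact_force': array([-0.44736337,  1.15817014,  0.03668706]), 'wrist_torque': array([ 0.01612073, -0.01587959, -0.07426761]), 'grasp_force': 0.0, 'width': 1.0002864059831835}
```

View pics/top1.png

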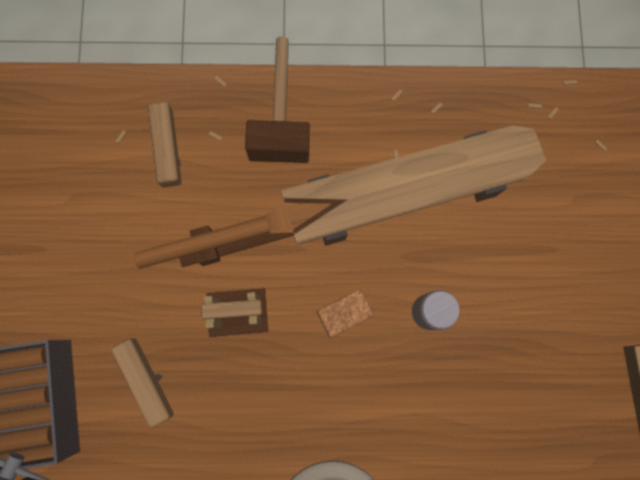

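View pics/side1.png

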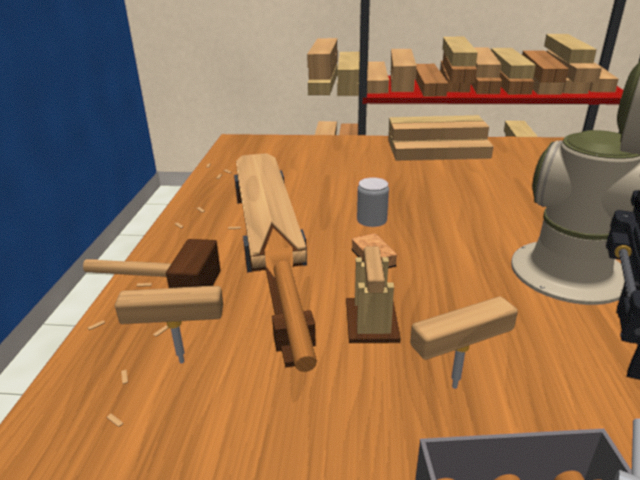

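The top view shows the scribe on its stand at about (231,310) and the bat's V shoulder near (270-350, 185-245), with the point on the blade. The tin is at (440,310), the block at (345,313) and the mallet at (278,140). The two other, larger T-shapes are decoys. I'll zoom in on the stand and the groove.

```bash
python3 - <<'E'
from h import *
im=cv2.imread('pics/top1.png')
a=im[180:250,270:370]; b=im[280:345,190:290]
cv2.imwrite('pics/cA.png',cv2.resize(a,None,fx=8,fy=8,interpolation=cv2.INTER_CUBIC))
cv2.imwrite('pics/cB.png',cv2.resize(b,None,fx=8,fy=8,interpolation=cv2.INTER_CUBIC))
E
```

```text
(no output)
```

View pics/cA.png

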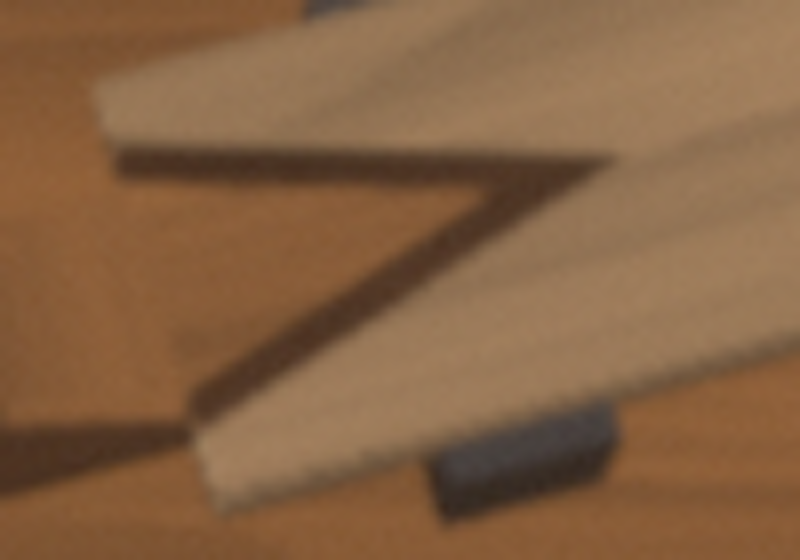

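View pics/cB.png

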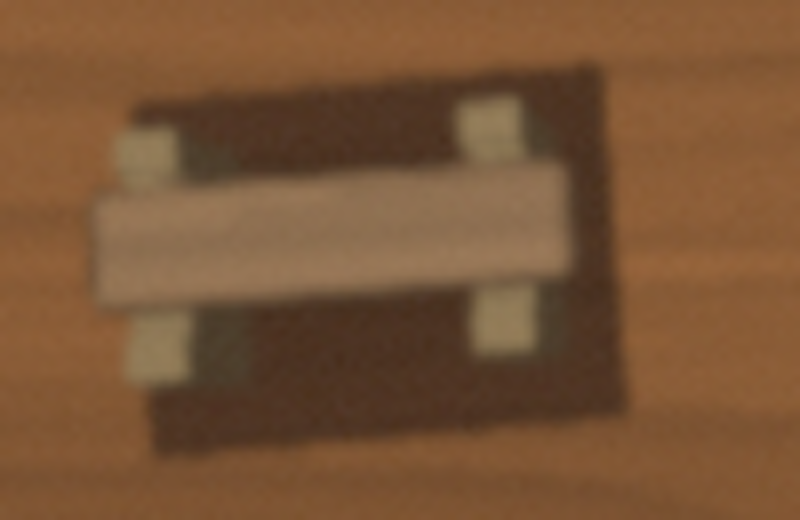

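```bash
cat > fit.py <<'E'
from h import *
def fit(c,pts,z,x0,y0):
    W=np.array([toplane(c,x0+(U+.5)/8-.5,y0+(V+.5)/8-.5,zz)[:2] for U,V,zz in [(p[0],p[1],p[4] if len(p)>4 else z) for p in pts]])
    B=np.array([[p[2],p[3]] for p in pts],float)
    wb=W.mean(0);bb=B.mean(0);H=(B-bb).T@(W-wb)
    th=np.arctan2(H[0,1]-H[1,0],H[0,0]+H[1,1]);R=np.array([[np.cos(th),-np.sin(th)],[np.sin(th),np.cos(th)]])
    t=wb-R@bb; return th,t,np.round(W-(B@R.T+t),1)
E
python3 - <<'E'
from fit import *
c=load('top1')
A=[(95,85,54,60),(222,512,-54,60),(115,147,38.8,60),(612,157,0,-63.3),(200,432,-38.8,60),(488,188,0,-26.7),(118,178,27.2,60),(192,390,-27.2,60)]
print(fit(c,A,85,270,180))
B=[(98,198,14,55),(565,162,14,-55),(572,272,-14,-55),(102,305,-14,55)]
print(fit(c,B,128,190,280))
L=[(116,128,29,47),(178,125,29,33),(457,98,29,-33),(520,95,29,-47),(128,385,-29,47),(190,382,-29,33),(472,356,-29,-33),(535,354,-29,-47)]
print(fit(c,L,110,190,280))
base=[(600,68,45,-60,12),(628,412,-45,-60,12),(157,455,-45,60,12)]
print(fit(c,base,12,190,280))
E
```

```text
(np.float64(0.295607453818111), array([605.62834366,  27.63448345]), array([[ 0.3, -1.1],
       [-3.5, -1.3],
       [-0.9, -1.7],
       [-1.9,  4.7],
       [ 1.8, -0.3],
       [ 0.8,  0.5],
       [ 2.3,  0.9],
       [ 1.1, -1.7]]))
(np.float64(0.07087234018479871), array([404.73792457, 187.47883878]), array([[-1.7, -1.8],
       [-1.6,  1.6],
       [ 1.3,  1.7],
       [ 2. , -1.5]]))
(np.float64(0.07868547032341627), array([404.31073823, 192.17819754]), array([[ 0.8, -0.1],
       [ 0.4, -0.5],
       [ 1.4,  0.5],
       [ 0.9, -0.2],
       [-0.6, -0.1],
       [-1.1, -0.3],
       [-0.6,  0.6],
       [-1.3,  0. ]]))
(np.float64(0.0845106648012927), array([404.19042924, 191.40568935]), array([[-1.5,  0.7],
       [ 0.8,  0.1],
       [ 0.6, -0.8]]))
```

```bash
cat > plan.py <<'E'
import sys
from h import *
from scipy.spatial.transform import Rotation as Ro
def plan(wps, p=None, q=None):
    """wps: list of (x,y,z,yaw of tool y or None,nrows)"""
    o=manip.get_obs(); p=np.array(o['ee_pos']) if p is None else np.array(p,float); R=Ro.from_quat(o['tool_rot'] if q is None else q)
    rows=[]
    for x,y,z,yaw,n in wps:
        p0=p.copy(); T=np.array([x,y,z],float)
        if yaw is None: rv=np.zeros(3)
        else:
            yd=np.array([np.cos(yaw),np.sin(yaw),0]);zd=np.array([0,0,-1.]);xd=np.cross(yd,zd)
            rv=(R.inv()*Ro.from_matrix(np.c_[xd,yd,zd])).as_rotvec()/n
        for i in range(n):
            s=np.round(R.inv().apply(p0+(T-p0)*(i+1)/n-p),1); r=np.round(rv,3)
            rows.append([*s.tolist(),*r.tolist()]); p=p+R.apply(s); R=R*Ro.from_rotvec(r)
    for i in range(0,len(rows),5): print(str(rows[i:i+5]).replace(' ','').replace('-0.0,','0,').replace('0.0,','0,') if 0 else rows[i:i+5])
    print('end',p.round(1))
E
python3 -c "
from plan import *
plan([(404.5,190.5,250,0.077,10)])"
```

```text
[[-33.7, -23.1, -1.2, -0.0, 0.0, 0.122], [-36.2, -18.8, -1.1, -0.0, 0.0, 0.122], [-38.3, -14.2, -1.2, -0.0, 0.0, 0.122], [-39.7, -9.5, -1.1, -0.0, 0.0, 0.122], [-40.5, -4.6, -1.2, -0.0, 0.0, 0.122]]
[[-40.9, 0.4, -1.1, -0.0, 0.0, 0.122], [-40.4, 5.3, -1.2, -0.0, 0.0, 0.122], [-39.6, 10.3, -1.1, -0.0, 0.0, 0.122], [-37.9, 14.9, -1.2, -0.0, 0.0, 0.122], [-35.9, 19.5, -1.1, -0.0, 0.0, 0.122]]
end [404.5 190.5 250. ]
```

Request:
step_arm(steps=[[[-33.7,-23.1,-1.2,0,0,0.122],[-36.2,-18.8,-1.1,0,0,0.122],[-38.3,-14.2,-1.2,0,0,0.122],[-39.7,-9.5,-1.1,0,0,0.122],[-40.5,-4.6,-1.2,0,0,0.122]]], claw=1, force=30)

```text
clock: 0.78
ee_pos: [274.9, 346.7, 244.5]
tool_rot: [0.431, 0.902, -0.0, -0.0]
contact_force: [0.3, -0.0, 1.0]
width: 1.0
grasp_force: 0.0
```

Request:
step_arm(steps=[[[-40.9,0.4,-1.1,0,0,0.122],[-40.4,5.3,-1.2,0,0,0.122],[-39.6,10.3,-1.1,0,0,0.122],[-37.9,14.9,-1.2,0,0,0.122],[-35.9,19.5,-1.1,0,0,0.122]]])

```text
clock: 1.4
ee_pos: [405.2, 189.5, 250.2]
tool_rot: [0.682, 0.731, -0.0, -0.0]
contact_force: [0.5, 0.6, -0.0]
width: 0.999
grasp_force: 0.0
```

```bash
python3 -c "
from h import *
import time
for i in range(4): c=snap('wrist','w2')
o=c['obs'];print(o['clock'],o['ee_pos'],o['tool_rot'],o['joints'].round(3),c['cx'],c['cy'])"
```

```text
1.55 [405.10461379 189.73233886 249.94512505] [ 6.81638007e-01  7.31689490e-01 -2.56072158e-04 -2.29019544e-04] [0.175 0.131 1.696 0.    1.315 0.104] 323.6488757603318 232.13227648108864
```

View pics/w2.png

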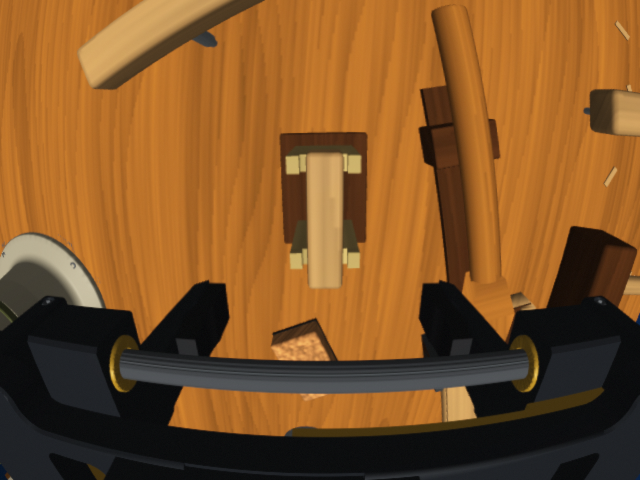

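The wrist view shows the scribe bar centred near (324,220), its top corners at about (307,153), (342,153), (341,287) and (309,287), and the lips at (292,163), (354,163), (296,260) and (352,260).

```bash
cat >> h.py <<'E'
from scipy.spatial.transform import Rotation as Ro
def wplane(c,u,v,z):
    f=240/np.tan(np.radians(c['fovy'])/2); T=np.array(c['tool_from_camera'])
    d=np.array([u-c['cx'],v-c['cy']]); r=np.hypot(*d); a=r/f
    k=np.array([*(d/r*np.sin(a)),np.cos(a)]); R=Ro.from_quat(c['obs']['tool_rot'])
    C=R.apply(T[:3,3])+c['obs']['ee_pos']; D=R.apply(T[:3,:3]@k); return C+D*(z-C[2])/D[2]
def wproj(c,X):
    f=240/np.tan(np.radians(c['fovy'])/2); T=np.array(c['tool_from_camera'])
    R=Ro.from_quat(c['obs']['tool_rot']); t=R.inv().apply(np.array(X)-c['obs']['ee_pos'])
    k=T[:3,:3].T@(t-T[:3,3]); a=np.arctan2(np.hypot(k[0],k[1]),k[2]); s=f*a/np.hypot(k[0],k[1]); return k[0]*s+c['cx'],k[1]*s+c['cy']
E
python3 - <<'E'
from h import *
c=load('w2')
for n,z,P in(('bar',128,[(307,153),(342,153),(341,287),(309,287)]),('lip',110,[(285,155),(361,155),(290,268),(359,268)]),('base',12,[(280,133),(366,133)])):
    W=np.array([wplane(c,u,v,z)[:2] for u,v in P]); print(n,W.round(1).tolist(),W.mean(0))
E
```

```text
bar [[389.6, 242.4], [414.8, 244.2], [423.1, 137.9], [397.3, 136.1]] [406.20085881 190.15402074]
lip [[372.0, 237.9], [430.6, 242.1], [380.2, 143.7], [438.2, 147.9]] [405.24143117 192.902929  ]
base [[356.0, 249.5], [444.3, 255.8]] [400.13097641 252.65234741]
```

Request:
step_arm(steps=[[[-0.5,0.5,40,0,0,0],[0,0,40,0,0,0],[0,0,35,0,0,0],[0,0,25,0,0,0],[0,0,15,0,0,0]]])

```text
clock: 2.22
ee_pos: [403.8, 191.1, 94.1]
tool_rot: [0.68, 0.733, -0.001, -0.001]
contact_force: [0.3, 1.1, 0.5]
width: 1.0
grasp_force: 0.0
```

Request:
step_arm(steps=[[[0,0,0,0,0,0],[0,0,0,0,0,0],[0,0,0,0,0,0],[0,0,0,0,0,0],[0,0,0,0,0,0]]], claw=-1, force=30)

```text
clock: 2.85
ee_pos: [405.2, 190.2, 95.4]
tool_rot: [0.681, 0.732, 0.0, 0.0]
contact_force: [-0.1, -0.6, 0.5]
width: 0.457
grasp_force: 0.0
```

Request:
step_arm(steps=[[[0,0,0,0,0,0],[0,0,0,0,0,0],[0,0,0,0,0,0],[0,0,0,0,0,0]]])

```text
clock: 3.35
ee_pos: [405.2, 190.2, 95.3]
tool_rot: [0.681, 0.732, 0.0, 0.0]
contact_force: [0.4, -0.3, 1.0]
width: 0.311
grasp_force: 30.0
```

Request:
step_arm(steps=[[[0,0,-20,0,0,0],[0,0,-30,0,0,0],[0,0,-40,0,0,0],[0,0,-40,0,0,0],[0,0,-25,0,0,0]]])

```text
clock: 3.98
ee_pos: [405.2, 190.3, 251.8]
tool_rot: [0.681, 0.732, 0.001, 0.0]
contact_force: [-0.0, 0.4, -2.6]
width: 0.314
grasp_force: 30.0
```

```bash
python3 -c "
from plan import *
plan([(530,-20,250,0.077,7)])"
```

```text
[[-31.3, 15.6, 0.3, 0.0, -0.0, -0.001], [-31.2, 15.6, 0.2, 0.0, -0.0, -0.001], [-31.3, 15.5, 0.3, 0.0, -0.0, -0.001], [-31.3, 15.5, 0.3, 0.0, -0.0, -0.001], [-31.3, 15.5, 0.2, 0.0, -0.0, -0.001]]
[[-31.4, 15.4, 0.3, 0.0, -0.0, -0.001], [-31.3, 15.4, 0.3, 0.0, -0.0, -0.001]]
end [530. -20. 250.]
```

Request:
step_arm(steps=[[[-31.3,15.5,0,0,0,0],[-31.3,15.5,0,0,0,0],[-31.3,15.5,0,0,0,0],[-31.3,15.5,0,0,0,0],[-31.3,15.5,0,0,0,0]]])

```text
clock: 4.6
ee_pos: [494.1, 38.7, 249.8]
tool_rot: [0.681, 0.732, -0.0, -0.0]
contact_force: [0.6, 0.3, -1.6]
width: 0.312
grasp_force: 30.0
```

Request:
step_arm(steps=[[[-31.3,15.5,0,0,0,0],[-31.3,15.5,0,0,0,0],[0,0,0,0,0,0]]])

```text
clock: 4.97
ee_pos: [529.7, -21.9, 249.3]
tool_rot: [0.682, 0.732, -0.0, -0.001]
contact_force: [0.1, 0.3, -1.7]
width: 0.314
grasp_force: 30.0
```

```bash
python3 -c "
from h import *
for i in range(3): c=snap('wrist','w3')
o=c['obs'];print(o['clock'],o['ee_pos'],o['tool_rot'])
im=cv2.imread('pics/w3.png')
ps=[wproj(c,[605.6+x*np.cos(.2956)-y*np.sin(.2956),27.6+x*np.sin(.2956)+y*np.cos(.2956),85]) for x,y in((-54,60),(54,60),(0,-63),(-33,60),(33,60),(0,-45))];print(np.round(ps))
u,v=np.mean(ps,axis=0).astype(int);u0=max(0,min(440,u-100));v0=max(0,min(330,v-75));print(u0,v0)
cv2.imwrite('pics/w3c.png',cv2.resize(im[v0:v0+150,u0:u0+200],None,fx=4,fy=4,interpolation=cv2.INTER_CUBIC))
"
```

```text
5.075 [528.94012598 -20.08090522 249.76379573] [ 6.80928212e-01  7.32349886e-01 -1.84332460e-04 -6.16100918e-04]
[[340. 106.]
 [463.  85.]
 [427. 231.]
 [365. 101.]
 [440.  88.]
 [425. 213.]]
310 62
```

View pics/w3c.png

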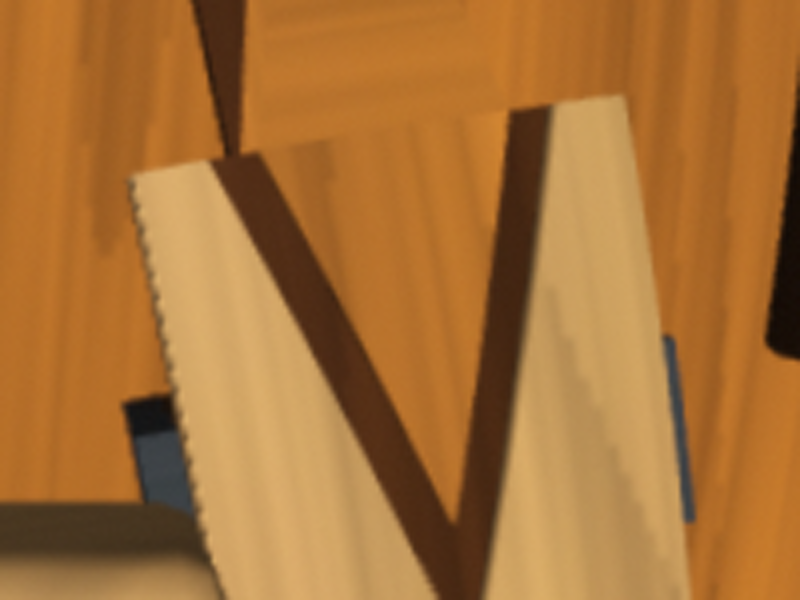

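The crop shows the shoulder corners at (133,176) and (626,95), the near leg mouth at 210-260, the far leg mouth at 511-551, and the wedge tip at (457,520).

```bash
python3 - <<'E'
from h import *
c=load('w3')
A=[(133,176,-54,60),(626,95,54,60),(210,162,-38.8,60),(260,153,-27.2,60),(511,111,27.2,60),(551,106,38.8,60),(457,520,0,-26.7)]
W=np.array([wplane(c,310+(U+.5)/4-.5,62+(V+.5)/4-.5,85)[:2] for U,V,_,_ in A]);B=np.array([a[2:] for a in A],float)
def rig(W,B):
    wb=W.mean(0);bb=B.mean(0);H=(B-bb).T@(W-wb);th=np.arctan2(H[0,1]-H[1,0],H[0,0]+H[1,1])
    R=np.array([[np.cos(th),-np.sin(th)],[np.sin(th),np.cos(th)]]);return th,R,wb-R@bb
th,R,t=rig(W,B);print(th,t,(W-(B@R.T+t)).round(1).tolist())
for th,t in((th,t),(.2956,np.array([605.6,27.6]))):
    R=np.array([[np.cos(th),-np.sin(th)],[np.sin(th),np.cos(th)]])
    print([(R@p+t).round(1).tolist() for p in((-28.3,45),(0,-45),(28.3,45),(-33,60))])
E
```

```text
0.2897850947742723 [607.69751239  28.03095015] [[-0.4, 0.1], [0.9, 0.1], [0.7, 0.1], [-0.2, -0.3], [0.6, 0.0], [-1.6, -0.8], [0.1, 0.9]]
[[567.7, 63.1], [620.6, -15.1], [622.0, 79.2], [558.9, 76.1]]
[[565.4, 62.4], [618.7, -15.4], [619.6, 78.9], [556.6, 75.4]]
```

```bash
python3 - <<'E'
from plan import *
th=.291;t=np.array([606.6,28.6]);R=np.array([[np.cos(th),-np.sin(th)],[np.sin(th),np.cos(th)]])
for p in((-28.3,45),(0,-45),(28.3,45)): print((R@p+t).round(1))
s=R@(-28.3,45)+t
plan([(*s,165,0.077,5)])
E
```

```text
[566.6  63.6]
[619.5 -14.5]
[620.8  79.8]
[[16.1, 8.8, 17.0, -0.0, -0.0, -0.001], [16.0, 8.7, 17.0, -0.0, -0.0, -0.001], [16.0, 8.8, 17.0, -0.0, -0.0, -0.001], [16.1, 8.8, 17.0, -0.0, -0.0, -0.001], [16.0, 8.9, 17.0, -0.0, -0.0, -0.001]]
end [566.6  63.6 165. ]
```

Request:
step_arm(steps=[[[16,8.8,17,0,0,-0.001],[16,8.8,17,0,0,-0.001],[16,8.8,17,0,0,-0.001],[16,8.8,17,0,0,-0.001],[16,8.8,17,0,0,-0.001]]])

```text
clock: 5.75
ee_pos: [567.6, 64.0, 163.8]
tool_rot: [0.679, 0.734, -0.0, -0.0]
contact_force: [0.2, 0.4, -1.4]
width: 0.311
grasp_force: 30.0
```

```bash
python3 -c "
from h import *
for i in range(4): c=snap('side','s2')
o=manip.get_obs();print(o['clock'],o['ee_pos'],o['tool_rot'],o['contact_force'])
e=o['ee_pos'];u,v=proj(c,[e[0],e[1],e[2]-65.3]);print(u,v, [np.round(proj(c,[*p,77]),1).tolist() for p in ((567.7,63.1),(565.4,62.4),(620,-15))])
u0,v0=int(u)-50,int(v)-45;print(u0,v0)
im=cv2.imread('pics/s2.png');cv2.imwrite('pics/s2c.png',cv2.resize(im[v0:v0+75,u0:u0+100],None,fx=8,fy=8,interpolation=cv2.INTER_CUBIC))"
```

```text
5.95 [567.27664724  62.7932639  165.05494833] [ 6.78790030e-01  7.34332386e-01 -1.94594107e-04 -6.30777804e-05] [-0.426865   -0.84485728 -1.17906256]
291.3495100485661 235.7367287629707 [[291.6, 245.7], [292.8, 245.5], [272.3, 226.2]]
241 190
```

View pics/s2c.png

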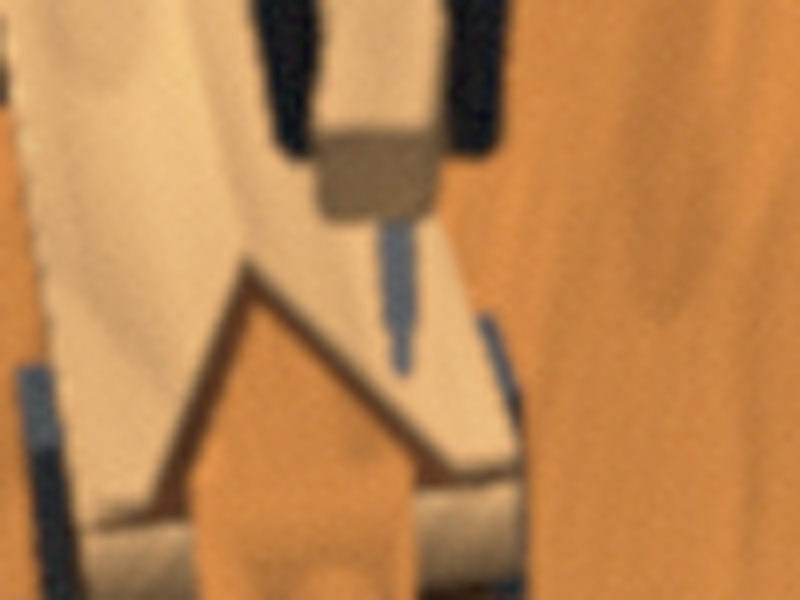

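The tip is at crop (402,378), and at face level it falls midway between the near leg's walls (388 and 415 at row 430). I'll lower it.

Request:
step_arm(steps=[[[0,0,4,0,0,0],[0,0,4,0,0,0],[0,0,4,0,0,0],[0,0,4,0,0,0],[0,0,3,0,0,0]]])

```text
clock: 6.58
ee_pos: [567.2, 62.6, 146.0]
tool_rot: [0.679, 0.734, -0.0, -0.0]
contact_force: [0.2, 0.1, -1.6]
width: 0.314
grasp_force: 30.0
```

Request:
step_arm(steps=[[[0,0,1.5,0,0,0],[0,0,1.2,0,0,0],[0,0,0,0,0,0],[0,0,0,0,0,0]]])

```text
clock: 7.08
ee_pos: [567.2, 62.7, 143.6]
tool_rot: [0.679, 0.734, 0.0, 0.0]
contact_force: [-0.4, -0.1, -1.8]
width: 0.319
grasp_force: 30.0
```

Request:
step_arm(steps=[[[0,0,0.5,0,0,0],[0,0,0.3,0,0,0],[0,0,0,0,0,0]]])

```text
clock: 7.45
ee_pos: [567.2, 62.7, 142.7]
tool_rot: [0.679, 0.734, -0.0, -0.0]
contact_force: [0.4, 0.6, -2.0]
width: 0.316
grasp_force: 30.0
```

Request:
step_arm(steps=[[[0,0,0.5,0,0,0],[0,0,0,0,0,0]]])

```text
clock: 7.7
ee_pos: [567.2, 62.6, 142.2]
tool_rot: [0.679, 0.734, 0.0, 0.0]
contact_force: [0.7, -0.3, -1.3]
width: 0.313
grasp_force: 30.0
```

Request:
step_arm(steps=[[[-3.3,1.9,0.2,0,0,0],[-3.3,1.9,0,0,0,0],[-3.3,1.8,0,0,0,0],[-3.2,1.9,0,0,0,0],[-3.3,1.9,0,0,0,0]]])

```text
clock: 8.32
ee_pos: [578.0, 46.9, 142.0]
tool_rot: [0.679, 0.734, 0.0, 0.0]
contact_force: [-0.9, 0.2, -0.5]
width: 0.316
grasp_force: 30.0
```

Request:
step_arm(steps=[[[-3.3,1.9,0,0,0,0],[-3.3,1.8,0,0,0,0],[-3.3,1.9,0,0,0,0],[-3.2,1.9,0,0,0,0],[-3.3,1.8,0,0,0,0]]])

```text
clock: 8.95
ee_pos: [588.5, 31.2, 142.0]
tool_rot: [0.679, 0.734, 0.0, -0.0]
contact_force: [-0.8, 1.1, -0.3]
width: 0.312
grasp_force: 30.0
```

Request:
step_arm(steps=[[[-3.2,1.8,0,0,0,0],[-3.2,1.8,0,0,0,0],[-3.2,1.9,0,0,0,0],[-3.2,1.8,0,0,0,0],[-3.2,1.8,0,0,0,0]]])

```text
clock: 9.57
ee_pos: [598.9, 16.0, 142.0]
tool_rot: [0.679, 0.734, -0.0, 0.0]
contact_force: [-0.4, 1.2, -0.1]
width: 0.318
grasp_force: 30.0
```

Request:
step_arm(steps=[[[-3.2,1.8,0,0,0,0],[-3.2,1.8,0,0,0,0],[-3.2,1.9,0,0,0,0],[-3.2,1.8,0,0,0,0],[-3.2,1.8,0,0,0,0]]])

```text
clock: 10.2
ee_pos: [609.2, 0.7, 142.0]
tool_rot: [0.679, 0.734, -0.0, 0.0]
contact_force: [-0.0, 0.7, -0.2]
width: 0.315
grasp_force: 30.0
```

Request:
step_arm(steps=[[[-3.3,1.8,0,0,0,0],[-3.3,1.8,0,0,0,0],[-3.3,1.9,0,0,0,0],[-3.3,1.8,0,0,0,0],[-3.3,1.8,0,0,0,0]]])

```text
clock: 10.82
ee_pos: [619.5, -15.0, 142.0]
tool_rot: [0.679, 0.734, 0.0, -0.0]
contact_force: [-0.0, 1.1, -0.3]
width: 0.311
grasp_force: 30.0
```

Request:
step_arm(steps=[[[0,0,0,0,0,0],[0,0,0,0,0,0]]])

```text
clock: 11.08
ee_pos: [619.5, -15.0, 142.1]
tool_rot: [0.679, 0.734, -0.0, 0.0]
contact_force: [0.1, -1.0, -0.6]
width: 0.316
grasp_force: 30.0
```

Request:
step_arm(steps=[[[3.7,0.3,0,0,0,0],[3.8,0.4,0,0,0,0],[3.8,0.3,0,0,0,0],[3.8,0.4,0,0,0,0],[3.8,0.3,0,0,0,0]]])

```text
clock: 11.7
ee_pos: [619.6, 4.5, 142.0]
tool_rot: [0.679, 0.734, -0.0, 0.0]
contact_force: [1.0, 0.0, -0.1]
width: 0.316
grasp_force: 30.0
```

Request:
step_arm(steps=[[[3.8,0.4,0,0,0,0],[3.8,0.3,0,0,0,0],[3.8,0.4,0,0,0,0],[3.8,0.3,0,0,0,0],[3.8,0.4,0,0,0,0]]])

```text
clock: 12.32
ee_pos: [619.9, 23.5, 142.0]
tool_rot: [0.679, 0.734, -0.0, 0.0]
contact_force: [-0.5, -0.9, -0.4]
width: 0.307
grasp_force: 30.0
```

Request:
step_arm(steps=[[[3.8,0.3,0,0,0,0],[3.8,0.4,0,0,0,0],[3.8,0.3,0,0,0,0],[3.8,0.4,0,0,0,0],[3.8,0.3,0,0,0,0]]])

```text
clock: 12.95
ee_pos: [620.2, 42.6, 142.0]
tool_rot: [0.679, 0.734, -0.0, 0.0]
contact_force: [-0.5, -0.4, -0.5]
width: 0.312
grasp_force: 30.0
```

Request:
step_arm(steps=[[[3.8,0.4,0,0,0,0],[3.8,0.3,0,0,0,0],[3.8,0.4,0,0,0,0],[3.8,0.3,0,0,0,0],[3.8,0.4,0,0,0,0]]])

```text
clock: 13.58
ee_pos: [620.5, 61.7, 142.0]
tool_rot: [0.679, 0.734, 0.0, 0.0]
contact_force: [0.1, -1.0, -0.5]
width: 0.31
grasp_force: 30.0
```

Request:
step_arm(steps=[[[3.8,0.3,0,0,0,0],[3.8,0.4,0,0,0,0],[3.8,0.3,0,0,0,0],[3.8,0.4,0,0,0,0],[3.8,0.3,0,0,0,0]]])

```text
clock: 14.2
ee_pos: [620.7, 80.7, 142.0]
tool_rot: [0.679, 0.734, 0.0, 0.0]
contact_force: [-0.2, -1.6, -0.4]
width: 0.318
grasp_force: 30.0
```

Request:
step_arm(steps=[[[0,0,0,0,0,0],[0,0,0,0,0,0]]])

```text
clock: 14.45
ee_pos: [620.6, 80.7, 142.0]
tool_rot: [0.679, 0.734, 0.0, -0.0]
contact_force: [0.6, 0.6, -1.0]
width: 0.313
grasp_force: 30.0
```

Request:
step_arm(steps=[[[0,0,-4,0,0,0],[0,0,-6,0,0,0],[0,0,-15,0,0,0],[0,0,-30,0,0,0],[0,0,-30,0,0,0]]])

```text
clock: 15.08
ee_pos: [620.7, 80.4, 229.0]
tool_rot: [0.679, 0.734, 0.0, 0.0]
contact_force: [-1.0, -0.2, -1.4]
width: 0.314
grasp_force: 30.0
```

Request:
step_arm(steps=[[[0,0,-23,0,0,0],[0,0,0,0,0,0]]])

```text
clock: 15.32
ee_pos: [621.2, 80.5, 252.4]
tool_rot: [0.679, 0.734, 0.001, 0.002]
contact_force: [-0.4, -0.8, -0.8]
width: 0.318
grasp_force: 30.0
```

```bash
python3 -c "
from plan import *
plan([(405.2,190.2,250,0.0725,8)])
print(Ro.from_quat([.681,.732,0,0]).as_matrix()[:,1])"
```

```text
[[15.8, -25.9, 0.2, 0.001, 0.0, 0.001], [15.7, -25.8, 0.2, 0.001, 0.0, 0.001], [15.8, -25.9, 0.2, 0.001, 0.0, 0.001], [15.7, -25.9, 0.3, 0.001, 0.0, 0.001], [15.6, -25.9, 0.3, 0.001, 0.0, 0.001]]
[[15.7, -26.0, 0.3, 0.001, 0.0, 0.001], [15.6, -25.9, 0.3, 0.001, 0.0, 0.001], [15.6, -26.0, 0.4, 0.001, 0.0, 0.001]]
end [405.2 190.2 250. ]
[0.99739792 0.07209292 0.        ]
```

Request:
step_arm(steps=[[[15.7,-25.9,0,0,0,0.001],[15.7,-25.9,0,0,0,0.001],[15.7,-25.9,0,0,0,0.001],[15.7,-25.9,0,0,0,0.001],[15.7,-25.9,0,0,0,0]]])

```text
clock: 15.95
ee_pos: [484.3, 149.3, 249.2]
tool_rot: [0.681, 0.733, -0.0, -0.0]
contact_force: [-0.6, 0.0, -1.4]
width: 0.313
grasp_force: 30.0
```

Request:
step_arm(steps=[[[15.7,-25.9,0,0,0,0],[15.7,-25.9,0,0,0,0],[15.7,-25.9,0,0,0,0],[0,0,0,0,0,0],[0,0,0,0,0,0]]])

```text
clock: 16.58
ee_pos: [405.0, 189.9, 249.7]
tool_rot: [0.681, 0.733, -0.0, 0.0]
contact_force: [0.3, -0.2, -1.3]
width: 0.315
grasp_force: 30.0
```

```bash
python3 -c "
from plan import *
print(manip.get_obs()['ee_pos'],manip.get_obs()['tool_rot'])
plan([(405.2,190.2,125,0.0721,5)])"
```

```text
[404.98202579 189.90193573 249.74688789] [ 6.80522737e-01  7.32726953e-01 -1.24631635e-04  2.75834340e-05]
[[0.1, 0.1, 24.9, -0.0, 0.0, 0.0], [0.0, 0.0, 25.0, -0.0, 0.0, 0.0], [0.1, 0.1, 24.9, -0.0, 0.0, 0.0], [0.0, 0.0, 25.0, -0.0, 0.0, 0.0], [0.1, 0.1, 24.9, -0.0, 0.0, 0.0]]
end [405.2 190.2 125. ]
```

Request:
step_arm(steps=[[[0.3,0.3,40,0,0,0],[0,0,40,0,0,0],[0,0,35,0,0,0],[0,0,20,0,0,0],[0,0,10,0,0,0]]])

```text
clock: 17.2
ee_pos: [405.1, 190.0, 103.8]
tool_rot: [0.681, 0.733, -0.001, -0.0]
contact_force: [0.3, 0.0, -1.5]
width: 0.314
grasp_force: 30.0
```

Request:
step_arm(steps=[[[0,0,5,0,0,0],[0,0,3,0,0,0],[0,0,1,0,0,0],[0,0,0,0,0,0],[0,0,0,0,0,0]]])

```text
clock: 17.82
ee_pos: [405.0, 190.5, 96.3]
tool_rot: [0.68, 0.733, 0.0, 0.0]
contact_force: [0.7, 0.1, -2.1]
width: 0.315
grasp_force: 30.0
```

Request:
step_arm(steps=[[[0,0,0.6,0,0,0],[0,0,0.6,0,0,0],[0,0,0,0,0,0],[0,0,0,0,0,0]]])

```text
clock: 18.32
ee_pos: [405.0, 190.5, 95.3]
tool_rot: [0.68, 0.733, 0.0, 0.0]
contact_force: [-3.7, 0.2, 5.8]
width: 0.316
grasp_force: 30.0
```

Request:
step_arm(steps=[[[0,0,0,0,0,0],[0,0,0,0,0,0],[0,0,0,0,0,0],[0,0,0,0,0,0],[0,0,0,0,0,0]]], claw=1)

```text
clock: 18.95
ee_pos: [404.9, 190.5, 94.8]
tool_rot: [0.68, 0.733, -0.0, -0.0]
contact_force: [0.4, -0.8, -0.3]
width: 0.858
grasp_force: 0.0
```

Request:
step_arm(steps=[[[0,0,0,0,0,0],[0,0,0,0,0,0],[0,0,0,0,0,0],[0,0,0,0,0,0],[0,0,0,0,0,0]]])

```text
clock: 19.58
ee_pos: [404.9, 190.5, 94.8]
tool_rot: [0.68, 0.733, -0.0, -0.0]
contact_force: [-0.8, -0.6, 0.3]
width: 0.999
grasp_force: 0.0
```

Request:
step_arm(steps=[[[0,0,-10,0,0,0],[0,0,-25,0,0,0],[0,0,-40,0,0,0],[0,0,-40,0,0,0],[0,0,-40,0,0,0]]])

```text
clock: 20.2
ee_pos: [404.6, 190.4, 251.9]
tool_rot: [0.68, 0.733, 0.0, 0.0]
contact_force: [0.8, 0.4, -0.3]
width: 0.995
grasp_force: 0.0
```

```bash
python3 -c "
from h import *
for i in range(4): c=snap('wrist','w4')
print(manip.get_obs()['ee_pos'],manip.get_obs()['clock']); snap('side','s4')
a=cv2.imread('pics/w4.png')[100:320,240:410];b=cv2.imread('pics/s4.png')[220:350,330:420]
cv2.imwrite('pics/f.png',np.hstack([cv2.resize(a,(425,550)),cv2.resize(b,(374,550))]))"
```

```text
[404.8101621  190.4750942  250.25136212] 20.4
```

View pics/f.png

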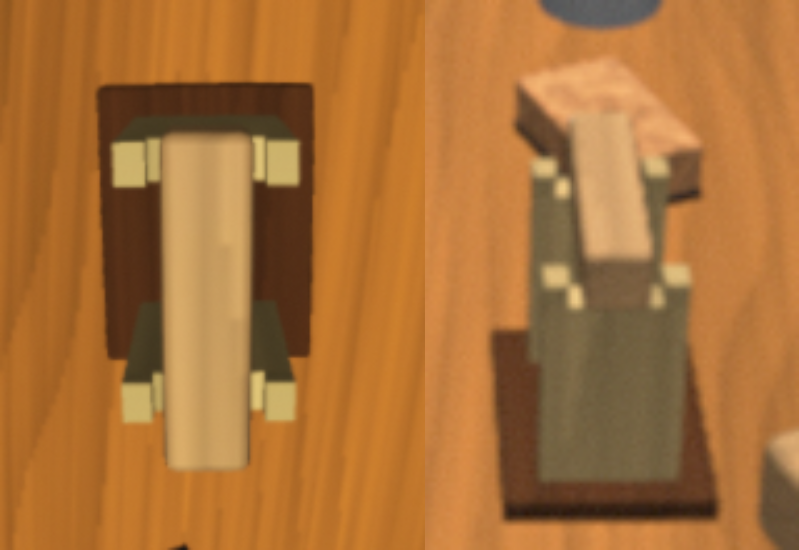

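Both views show the bar lying level between the lips of both boards, and the gripper is clear of it.

```bash
python3 -c "
from h import *
print(manip.job_done())"
```

```text
the job is handed in; nothing more can be done
None
```

I ran the scribe down the near leg to the point of the V and up the far leg, felt no obstruction, put it back on its stand level and released, and handed the job in at about 20 s.

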